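# Lay the heat-sink module down against the bench stop

### The job

A finned heat-sink power module stands on its end on the repair bench. By pushing only, tip it over onto its smooth back so that its fins face up, then slide it along the bench until its leading end lies flush against the long aluminium stop bar. Do not lift or carry the module, and leave everything else on the bench where it is.

Things in the scene. Friction and masses are not known exactly. Their poses are not given: they have to be found in the camera images.
- module: the only finned thing: a power module 50 mm thick (x), 100 wide (y), 105 tall (z), 0.35 to 0.65 kg, free, standing on end. Origin: centre of the end it stands on; z along its height. Its dark fins (9, upright, gaps of 8 mm) are its -x side, facing the robot within 0.35 rad of yaw; its smooth grey back is its +x side, towards the stop bar
- module_center (a point): the middle of the module's 50 x 100 x 105 mm block, 52 mm above the bench standing, 25 mm lying. Pushed near the top of its fins, the module tips about the bottom edge of its back and falls with its z axis pointing away from the robot, x down. Lying it is 50 mm high, 105 mm long and slides under 2 to 7 N
- top_corner_left (a point): point on the module's top end (105 mm above its origin along its z), at half thickness, on its +y side edge (y = +50 mm). When the module lies on its back the top end is the leading end, which must meet the stop bar
- top_corner_right (a point): the same point on the -y side edge (y = -50 mm)
- stop_bar: straight aluminium bar, 30 mm deep (x) x 660 mm long (y) x 30 mm high, fixed to the bench beyond the module; long side roughly along world y, up to 0.1 rad of yaw. Origin: centre of its underside
- stop_face (a point): middle of the stop bar's long face towards the robot, 15 mm above the bench; axes like the bar: x is normal to the face, away from the robot, y along the bar
- adapter: plain black mains adapter without fins, 55 x 80 x 85 mm tall, standing in the same row as the module; leave alone. Origin: centre of its underside
- jar: glass jar with white lid, 64 mm diameter, 80 mm tall, standing in the same row as the module; leave alone. Origin: centre of its underside
- flux_pot: blue lidded pot, 52 mm diameter, 50 mm tall, on the left of the bench; leave alone. Origin: centre of its underside
- solder_spool: grey spool standing on its flange, 52 mm diameter, 40 mm tall, on the right; leave alone. Origin: centre of its underside
- pen_cup: green cup of pens, 72 mm diameter, 90 mm tall with pens to 150 mm, on the left; leave alone. Origin: centre of its underside
- circuit_board: green circuit board lying flat, 120 x 90 mm, 14 mm high with parts, on the right; leave alone. Origin: centre of its underside
- screwdriver: screwdriver lying flat, 180 mm long, on the left near the robot; leave alone. Origin: under its middle
Mind the look-alikes: they are no part of the job. Leave any red or yellow look-alike of the module alone.

How it is judged:
By the outcome, as a careful person would: the job done as asked, in the order asked, and still so for the second after the job is handed in, with the robot touching nothing.
It also fails if it takes over 64 s, if anything falls off the work surface, if the arm or the gripper's body presses on something with over 40 N, if the wrist force passes 120 N, or if a joint passes its speed limit or range.

### The arm

A 6-joint arm with a two-finger parallel gripper is mounted at the origin on the work surface. World frame = base frame: x ahead of the robot, y to its left, z up, the work surface at z = 0. Lengths are in m, angles in rad, forces in N, time in s.
With the tool pointing down it reaches from about 0.325 to 0.85 m from the base axis. Payload 4.4 kg.
Tool frame: the origin (TCP) lies between the finger pads; the fingertips stand 8 mm ahead of it and the grasp point (between the pads) lies 11 mm behind it (manip.nose_length is the distance from the TCP to the fingertips, in m); z points along the fingers, y is the line along which they close (so a half turn about z gives the same grasp; the last joint's range is limited). The gripper opens to 94 mm and grips with 3 to 60 N. Pads are 16 mm wide; open, the fingers measure 119 mm over their backs; the gripper's body (75 mm by 177 mm) begins 78 mm behind the grasp point.
Start: joints at [-1.409, 0.207, 1.542, -0, 1.393, -0.15], TCP at [0.177, -0.547, 0.192] pointing down, gripper open.
Joint ranges: [-2.73, 2.73], [-0.86, 2.22], [0.23, 2.46], [-1.11, 4.25], [0.08, 2.63], [-2.82, 2.82]. Speed limits (rad/s): [2.79, 2.79, 3.14, 3.14, 3.14, 3.14].

### API

Orientations are given as a unit quaternion [w, x, y, z].
In Python, from rig import monitor, eyes, manip gives the robot as it stands. The module is installed in compiled form; this text tells all that it offers.
- The arm moves only by the tool drive_tool, never from a script. Its argument "series" is a list of rows, each an object of numbers: "tx", "ty", "tz": the shift along the tool's x, y, z as a fraction of full scale; "rx", "ry", "rz": the turn, a rotation vector about the tool's x, y, z as a fraction of full scale. In form: [{"tx": .., "ty": .., "tz": .., "rx": .., "ry": .., "rz": ..}, ...]. A call has 1 to 5 rows; each row is the pose to reach, as a shift and turn from the pose commanded when the call began, along the tool's axes at that moment; what a row does not reach only later rows make up. Full scale, the value 1, is 0.25 m for a shift and 90 degrees for a turn. A row lasts 1/12 s, in which the tool goes at most 41.7 mm and 7.16 degrees, less where a joint would pass 70% of its speed; a pose out of reach is approached as far as the arm can. A call with a number of a shift or a turn outside -1 to 1 is refused whole. A call with a gripper value outside its range is refused whole. "fingers" is the opening, from -1 (shut) to 1 (fully open), set as the call begins (left out, the last holds). The fingers move at their own pace and stop on an object; "squeeze" is the grip in N (left out, the last holds). Time passes only in rows, so rows that repeat a pose let the fingers close. It gives the time, the measured TCP pose, the force, the opening and the grip force at its end, in the units of the state.
- monitor.sense(): the state, without advancing time (a new reading comes with each control period).
- eyes.read_camera(name): name is "scene" or "top" or "wrist"; returns the picture (420x560x3 uint8, red, green, blue); there is no depth.
- eyes.camera_info(name): a dict with "fx", "fy", "cx", "cy" (pixels), "world_from_camera" (4x4, takes a point from camera to world coordinates). Camera axes: x right, y up, looking along -z (the intrinsics and any distortion apply to the point x, -y, -z); pixel columns grow to the right and rows downward; lengths in m; the calibration is good to about 2 mm. A picture is of the moment at which its call begins: read the wrist's pose just before it. camera_info takes no time and is no camera call; for the wrist camera it gives the pose at the moment of the call.
- manip.job_done(): hands the job in; it is judged then, once.
Trained networks look in the newest picture that a camera, given by its name, has taken for a name from the list of things; names that differ only in an ending like _2 or _b are one class to them, and where a whole thing is asked for, a point or a joint stands for the part that bears it (a point fixed in the world has none). Each returns a list of dicts, best first, with "conf" (0 to 1); they miss things now and then, are a little off and sometimes report something else, mostly with a low value. They report only what shows in the picture. A call takes as long as a camera call. They do not tell look-alikes from the thing itself.
- eyes.boxes_of(query, camera): "position" ([x, y, z] in m, in the coordinates of the camera as it stood for that picture, good to about 4 mm: the middle of the surface that is visible of it).
- eyes.trace(query, camera): "pixels" (420x560 bool, what is visible of it).
The state is a dict: "clock": time; "joint_positions": joint angles; "qvel": joint speeds; "joint_torque": joint torques, N m; "tcp_pos": TCP position; "ee_rot": TCP orientation; "wrist_force": force on the tool from outside, world axes, zero at the start; "ft_torque": the same for the moment, N m; "finger_gap": finger opening in m; "grasp_force": force on a finger pad.
Only numpy, scipy, OpenCV 4.12 (cv2) and the standard library are available. Lean on these libraries where they do the work, as an engineer would, in place of code of your own. Each camera call takes 0.05 s, during which the arm holds its last target. There are 200 camera calls.

## Working session

There is one attempt and no reset: what is moved stays moved. The work goes in short steps, Python scripts to look and compute and a tool call to move; the robot and the scene stay as the last step left them, time stands still between calls to the robot, and variables do not carry over. Pictures are saved under pics/ and viewed, at most 12 in all, crops included, and the job is handed in when it is done.

Besides the shell and the picture viewer there is one more tool, called after "Emit:" as a command line: name --argument value ..., lists and objects as JSON in quotes. drive_tool: Moves the arm, as the interface text tells. Shift numbers are shares of 0.25 m and turn numbers shares of 90 degrees, none past 1 either way. Its arguments: {"type":"object","properties":{"series":{"type":"array"},"fingers":{"type":"number"},"squeeze":{"type":"number"}},"required":["series"]}

```bash
mkdir -p pics; cat > h.py <<'E'
import numpy as np, cv2
from rig import monitor, eyes, manip
def pic(cam,name):
    im=eyes.read_camera(cam); cv2.imwrite(f'pics/{name}.png',im[:,:,::-1]); return im
def ray(cam,u,v,z):
    i=eyes.camera_info(cam); T=np.array(i['world_from_camera'])
    d=np.array([(u-i['cx'])/i['fx'],-(v-i['cy'])/i['fy'],-1.]); d=T[:3,:3]@d; o=T[:3,3]
    return o+d*(z-o[2])/d[2]
def proj(cam,p):
    i=eyes.camera_info(cam); T=np.linalg.inv(np.array(i['world_from_camera'])); c=T[:3,:3]@p+T[:3,3]
    return np.array([i['fx']*c[0]/-c[2]+i['cx'], i['fy']*-c[1]/-c[2]+i['cy']])
def find(q,cam):
    T=np.array(eyes.camera_info(cam)['world_from_camera'])
    return [(round(r['conf'],2),np.round(T[:3,:3]@np.array(r['position'])+T[:3,3],3)) for r in eyes.boxes_of(q,cam)]
E
python3 - <<'E'
from h import *
a=pic('top','top0'); b=pic('scene','scene0')
cv2.imwrite('pics/both.png',np.hstack([a,b])[:,:,::-1][:, :])
im=cv2.resize(np.vstack([a,b]),(560,840))
print(eyes.camera_info('top'))
for q in ['module','top_corner_left','top_corner_right','stop_bar','stop_face','adapter','jar']:
    print(q,find(q,'top'),find(q,'scene'))
s=monitor.sense();print(s['clock'],s['tcp_pos'],s['ee_rot'],s['wrist_force'],manip.nose_length)
E
```

```text
{'fx': 447.4115725763412, 'fy': 447.4115725763412, 'cx': 283.8293074435776, 'cy': 208.2970823314076, 'world_from_camera': array([[-0.05880065,  0.97646529, -0.20750429,  0.20796066],
       [-0.99825872, -0.05849272,  0.00762463,  0.0040004 ],
       [-0.0046923 ,  0.2075913 ,  0.97820439,  1.45253896],
       [ 0.        ,  0.        ,  0.        ,  1.        ]])}
module [(0.9, array([0.359, 0.079, 0.106])), (0.89, array([ 0.563, -0.275,  0.099])), (0.57, array([ 0.476, -0.022,  0.103])), (0.48, array([0.45 , 0.188, 0.085]))] [(0.88, array([ 0.488, -0.031,  0.078])), (0.86, array([ 0.598, -0.286,  0.091])), (0.78, array([0.378, 0.069, 0.07 ]))]
top_corner_left [(0.96, array([ 0.563, -0.277,  0.1  ])), (0.71, array([0.36 , 0.086, 0.107])), (0.6, array([ 0.474, -0.018,  0.105]))] [(0.97, array([ 0.593, -0.288,  0.089])), (0.88, array([ 0.493, -0.032,  0.081])), (0.63, array([0.378, 0.069, 0.073]))]
top_corner_right [(0.89, array([0.358, 0.085, 0.102])), (0.88, array([ 0.473, -0.018,  0.104])), (0.68, array([ 0.566, -0.27 ,  0.097]))] [(0.97, array([0.382, 0.07 , 0.071])), (0.91, array([ 0.496, -0.032,  0.074])), (0.57, array([ 0.593, -0.288,  0.09 ]))]
stop_bar [(0.58, array([ 0.707, -0.002,  0.03 ]))] [(0.83, array([ 0.723, -0.04 ,  0.028])), (0.44, array([ 0.641, -0.468,  0.005]))]
stop_face [(0.88, array([0.706, 0.004, 0.028]))] [(0.77, array([ 0.716, -0.038,  0.029]))]
adapter [] [(0.86, array([0.474, 0.18 , 0.067]))]
jar [(0.88, array([ 0.445, -0.197,  0.08 ]))] [(0.7, array([ 0.472, -0.208,  0.062])), (0.26, array([ 0.493, -0.029,  0.078]))]
0.8 [ 0.1769455  -0.54711976  0.19248451] [2.99993769e-05 9.87793511e-01 1.55768994e-01 1.39218677e-05] [ 0.56452083 -1.02571154  0.57396208] 0.008
```

View pics/top0.png

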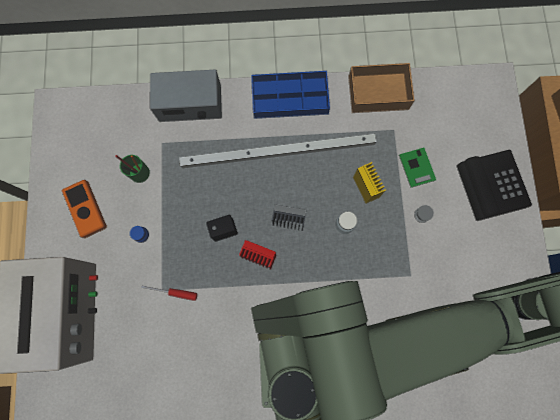

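View pics/scene0.png

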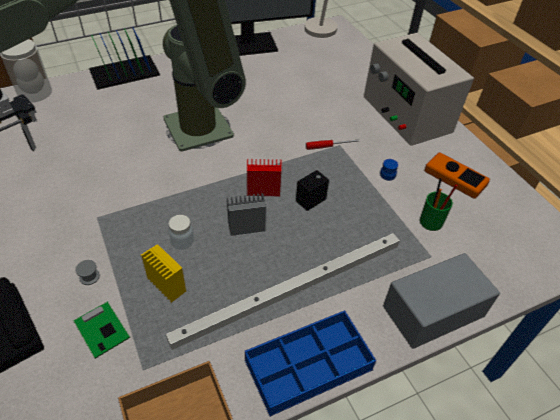

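Three finned candidates in the top picture: red (258,254), yellow (370,180) and grey/dark (289,220). The grey one has a grey back and dark fins facing the robot and isn't red or yellow, so it fits. I'll confirm it in a crop.

```bash
cat > m.py <<'E'
from h import *
E
python3 - <<'E'
from h import *
im=eyes.read_camera('top')
c=cv2.resize(im[195:275,230:340],None,fx=7,fy=7,interpolation=cv2.INTER_CUBIC)
cv2.imwrite('pics/crop.png',c[:,:,::-1])
for r in eyes.trace('module','top'):
    m=r['pixels']; v,u=np.nonzero(m); print(r['conf'],u.mean(),v.mean(),m.sum(),cv2.minAreaRect(np.c_[u,v].astype(np.float32)))
for r in eyes.trace('stop_bar','top'):
    m=r['pixels']; v,u=np.nonzero(m); print('bar',r['conf'],m.sum())
    # near lower boundary of bar: bottom pixel per column
    us=np.unique(u); us=us[8:-8]; vb=np.array([v[u==x].max() for x in us])+0.5
    vt=np.array([v[u==x].min() for x in us])-0.5
    for nm,vv in(('near',vb),('far',vt)):
      f=np.polyfit(us,vv,1); f=np.polyfit(us[abs(np.polyval(f,us)-vv)<1],vv[abs(np.polyval(f,us)-vv)<1],1)
      for z in (0,0.03):
        print(nm,z,[ray('top',x,np.polyval(f,x),z).round(4) for x in(us[0],(us[0]+us[-1])/2,us[-1])])
E
```

```text
0.98 367.52645861601087 182.14789687924016 737 ((367.9000549316406, 182.29998779296875), (35.329872131347656, 22.807893753051758), 63.43495178222656)
0.77 257.04237288135596 253.94406779661017 590 ((256.9000244140625, 253.80001831054688), (34.46882247924805, 18.024980545043945), 18.43494987487793)
0.69 287.54512635379064 215.22743682310468 554 ((288.1589660644531, 216.21673583984375), (32.92038345336914, 19.083175659179688), 8.746162414550781)
bar 0.98 2192
near 0 [array([0.6771, 0.3118, 0.    ]), array([0.6978, 0.0053, 0.    ]), array([ 0.7186, -0.304 ,  0.    ])]
near 0.03 [array([0.6674, 0.3055, 0.03  ]), array([0.6876, 0.0052, 0.03  ]), array([ 0.7081, -0.2977,  0.03  ])]
far 0 [array([ 0.7173,  0.3113, -0.    ]), array([0.738, 0.003, 0.   ]), array([ 0.7589, -0.3079,  0.    ])]
far 0.03 [array([0.7068, 0.3049, 0.03  ]), array([0.727, 0.003, 0.03 ]), array([ 0.7475, -0.3015,  0.03  ])]
```

View pics/crop.png

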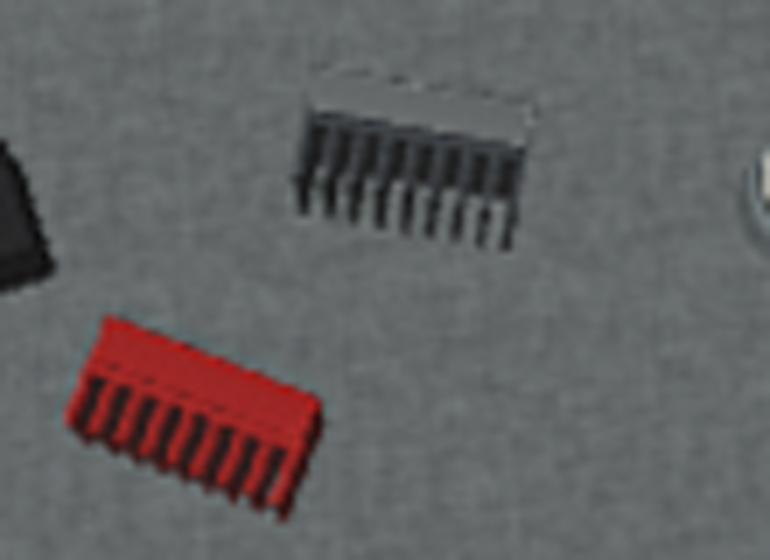

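The crop confirms it: the module is the grey plate with dark fins, back edge at crop (312,70)–(535,100) and fin feet at (302,215)–(508,248). The red look-alike is nearer the robot. Next I'll fit the pose.

```bash
python3 - <<'E'
from h import *
from scipy.optimize import least_squares
px=np.array([[312,70],[535,100],[302,215],[508,248]],float); px=np.array([230,195])+(px+.5)/7-.5
def model(p,zf,s=1):
    x,y,a=p; R=np.array([[np.cos(a),-np.sin(a)],[np.sin(a),np.cos(a)]]); o=[]
    for X,Y,Z in((25,50,105),(25,-50,105),(-25,50,zf),(-25,-50,zf)):
        q=R@np.array([X,Y])/1000+[x,y]; o.append(proj('top',np.array([*q,Z/1000])))
    return np.array(o)
for zf in(0,105):
    r=least_squares(lambda p:(model(p,zf)-px).ravel(),[.47,-.02,-.2]); print(zf,r.x.round(4),r.fun.round(1))
# silhouette fits with traced masks
from itertools import product
for cam in('top','scene'):
    eyes.read_camera(cam)
    t=[r['pixels'] for r in eyes.trace('module',cam)]
    for m in t:
        v,u=np.nonzero(m); c=ray(cam,u.mean(),v.mean(),.06)
        if np.hypot(c[0]-.47,c[1]+.02)>.06: continue
        def hull(p):
            x,y,a=p;P=[]
            for X,Y,Z in product((-25,25),(-50,50),(0,105)):
                P.append(proj(cam,np.array([x+(X*np.cos(a)-Y*np.sin(a))/1000,y+(X*np.sin(a)+Y*np.cos(a))/1000,Z/1000])))
            h=cv2.convexHull((np.array(P)*16).round().astype(np.int32)); k=np.zeros(m.shape,np.uint8); cv2.fillConvexPoly(k,h,1,shift=4); return k>0
        f=lambda p:-(hull(p)&m).sum()/(hull(p)|m).sum()
        from scipy.optimize import differential_evolution as de
        r=de(f,[(.44,.51),(-.06,.02),(-.35,.35)],maxiter=40,seed=0,popsize=10); print(cam,r.x.round(4),r.fun)
red=[[70,415],[285,520],[105,318],[322,400]]
print('red',[ray('top',230+a/7,195+b/7,.105).round(3) for a,b in red])
s=monitor.sense();print(s['clock'])
E
```

```text
0 [ 0.474  -0.0206 -0.2109] [-0.2 -0.5  0.1 -0.  -0.3  0.4  0.4  0.2]
105 [ 0.4652 -0.0199 -0.2024] [-0.3  2.4 -0.   2.7 -1.3 -2.5  1.7 -2.6]Traceback (most recent call last):
  File "<stdin>", line 26, in <module>
    return fun(*args, **kwargs)
    ret = solver.solve()
    next(self)
    ~~~~^^^^^^
    energy = self.func(parameters)
    return self.f(x, *self.args)
           ~~~~~~^^^^^^^^^^^^^^^
  File "<stdin>", line 24, in <lambda>
  File "<stdin>", line 22, in hull
  File "h.py", line 10, in proj
    i=eyes.camera_info(cam); T=np.linalg.inv(np.array(i['world_from_camera'])); c=T[:3,:3]@p+T[:3,3]
ValueError: time passes only in moves, steps and waits
```

```bash
cat >> h.py <<'E'
from scipy.spatial.transform import Rotation as Ro
def plan(p,yaw):
    s=monitor.sense(); q=s['ee_rot']; R=Ro.from_quat([q[1],q[2],q[3],q[0]])
    t=R.inv().apply(np.array(p)-s['tcp_pos'])/.25
    G=Ro.from_matrix(np.array([[np.cos(yaw),np.sin(yaw),0],[np.sin(yaw),-np.cos(yaw),0],[0,0,-1]]))
    r=(R.inv()*G).as_rotvec()/(np.pi/2)
    print('t',t.round(3),'r',r.round(3),'clk',round(s['clock'],2),'tcp',np.round(s['tcp_pos'],4),'F',np.round(s['wrist_force'],1),'j6',round(s['joint_positions'][5],2),'gap',round(s['finger_gap'],3))
E
python3 -c "
from h import *
plan([.41,-.007,.192],-.211)"
```

```text
t [ 1.552 -1.769  0.002] r [-0.     0.     0.333] clk 1.05 tcp [ 0.1769 -0.5471  0.1924] F [ 0.6  0.6 -0.2] j6 -0.15 gap 0.094
```

Emit:
drive_tool --series '[{"tx":0.52,"ty":-0.59},{"tx":0.52,"ty":-0.59},{"tx":0.52,"ty":-0.59},{"tx":0.52,"ty":-0.59},{"tx":0.52,"ty":-0.59}]' --fingers 0.06

```text
invalid input at $.series[0]: expected keys tx, ty, tz, rx, ry, rz
```

Emit:
drive_tool --series '[{"tx":0.52,"ty":-0.59},{"tx":0.52,"ty":-0.59},{"tx":0.52,"ty":-0.59},{"tx":0.52,"ty":-0.59},{"tx":0.52,"ty":-0.59}]'

```text
invalid input at $.series[0]: expected keys tx, ty, tz, rx, ry, rz
```

Emit:
drive_tool --series '[{"tx":0.51,"ty":-0.59},{"tx":0.51,"ty":-0.59},{"tx":0.51,"ty":-0.59},{"tx":0.51,"ty":-0.59},{"tx":0.51,"ty":-0.59}]'

```text
invalid input at $.series[0]: expected keys tx, ty, tz, rx, ry, rz
```

```bash
python3 -c "
from h import *
plan([.41,-.007,.192],-.211)"
```

```text
t [ 1.552 -1.769  0.002] r [-0.     0.     0.333] clk 1.05 tcp [ 0.1769 -0.5471  0.1924] F [ 0.6  0.6 -0.2] j6 -0.15 gap 0.094
```

All six keys are required in each row.

Emit:
drive_tool --series '[{"tx":0.52,"ty":-0.59,"tz":0,"rx":0,"ry":0,"rz":0},{"tx":0.52,"ty":-0.59,"tz":0,"rx":0,"ry":0,"rz":0},{"tx":0.52,"ty":-0.59,"tz":0,"rx":0,"ry":0,"rz":0},{"tx":0.52,"ty":-0.59,"tz":0,"rx":0,"ry":0,"rz":0},{"tx":0.52,"ty":-0.59,"tz":0,"rx":0,"ry":0,"rz":0}]' --fingers 0.06

```text
clock: 1.47
tcp_pos: [0.2559, -0.3637, 0.1922]
ee_rot: [-0.001, 0.988, 0.156, 0.0]
wrist_force: [0.5, 0.2, -1.1]
finger_gap: 0.0637
grasp_force: 0.0
```

Emit:
drive_tool --series '[{"tx":0.52,"ty":-0.59,"tz":0,"rx":0,"ry":0,"rz":0},{"tx":0.52,"ty":-0.59,"tz":0,"rx":0,"ry":0,"rz":0},{"tx":0.52,"ty":-0.59,"tz":0,"rx":0,"ry":0,"rz":0},{"tx":0.52,"ty":-0.59,"tz":0,"rx":0,"ry":0,"rz":0},{"tx":0.52,"ty":-0.59,"tz":0,"rx":0,"ry":0,"rz":0}]'

```text
clock: 1.88
tcp_pos: [0.3341, -0.1836, 0.1926]
ee_rot: [-0.0, 0.988, 0.156, 0.001]
wrist_force: [-0.4, -0.8, -0.7]
finger_gap: 0.0499
grasp_force: 0.0
```

Emit:
drive_tool --series '[{"tx":0.51,"ty":-0.59,"tz":0,"rx":0,"ry":0,"rz":0},{"tx":0.51,"ty":-0.59,"tz":0,"rx":0,"ry":0,"rz":0},{"tx":0.51,"ty":-0.59,"tz":0,"rx":0,"ry":0,"rz":0},{"tx":0.51,"ty":-0.59,"tz":0,"rx":0,"ry":0,"rz":0},{"tx":0.51,"ty":-0.59,"tz":0,"rx":0,"ry":0,"rz":0}]'

```text
clock: 2.3
tcp_pos: [0.4102, -0.0037, 0.1929]
ee_rot: [-0.0, 0.988, 0.157, 0.001]
wrist_force: [0.4, -0.6, 0.2]
finger_gap: 0.0498
grasp_force: 0.0
```

```bash
python3 -c "
from h import *
plan([.41,-.007,.192],-.211)"
```

```text
t [-0.005  0.012  0.004] r [-0.    -0.001  0.335] clk 2.3 tcp [ 0.4102 -0.0037  0.1929] F [ 0.4 -0.6  0.2] j6 1.03 gap 0.05
```

Emit:
drive_tool --series '[{"tx":0,"ty":0.012,"tz":0,"rx":0,"ry":0,"rz":0.335},{"tx":0,"ty":0.012,"tz":0,"rx":0,"ry":0,"rz":0.335},{"tx":0,"ty":0.012,"tz":0,"rx":0,"ry":0,"rz":0.335},{"tx":0,"ty":0.012,"tz":0,"rx":0,"ry":0,"rz":0.335},{"tx":0,"ty":0.012,"tz":0,"rx":0,"ry":0,"rz":0.335}]'

```text
clock: 2.72
tcp_pos: [0.4104, -0.0095, 0.1926]
ee_rot: [0.0, 0.994, -0.109, 0.0]
wrist_force: [0.3, 0.3, -1.0]
finger_gap: 0.0498
grasp_force: 0.0
```

Emit:
drive_tool --series '[{"tx":0,"ty":0,"tz":0.1,"rx":0,"ry":0,"rz":0},{"tx":0,"ty":0,"tz":0.2,"rx":0,"ry":0,"rz":0},{"tx":0,"ty":0,"tz":0.3,"rx":0,"ry":0,"rz":0},{"tx":0,"ty":0,"tz":0.39,"rx":0,"ry":0,"rz":0},{"tx":0,"ty":0,"tz":0.39,"rx":0,"ry":0,"rz":0}]'

```text
clock: 3.13
tcp_pos: [0.4061, -0.0087, 0.0909]
ee_rot: [-0.001, 0.994, -0.107, -0.005]
wrist_force: [-0.9, 0.8, -0.2]
finger_gap: 0.0498
grasp_force: 0.0
```

```bash
python3 -c "
from h import *
plan([.41,-.007,.093],-.211)
pic('scene','s1')[:]
im=cv2.imread('pics/s1.png')[120:320,140:360]; cv2.imwrite('pics/s1c.png',cv2.resize(im,None,fx=2.7,fy=2.7))"
```

```text
t [ 0.014 -0.01  -0.009] r [-0.     0.006 -0.002] clk 3.13 tcp [ 0.4061 -0.0087  0.0909] F [-0.9  0.8 -0.2] j6 1.55 gap 0.05
```

View pics/s1c.png

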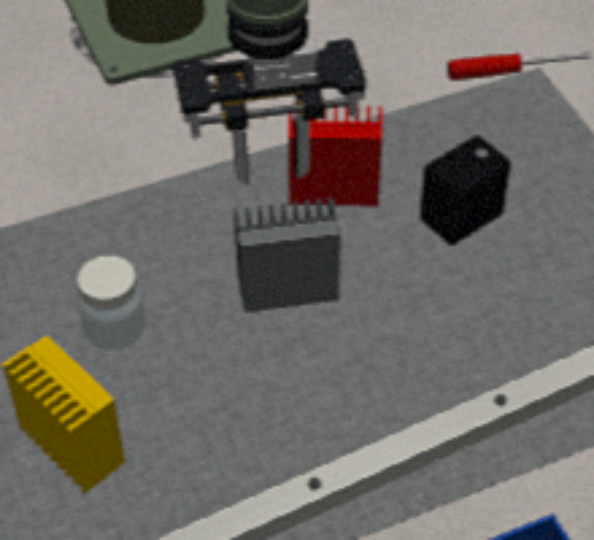

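The fingers hang between the red look-alike (335,150) and the module (290,255), clear of both, so I start pushing.

Emit:
drive_tool --series '[{"tx":0.04,"ty":0,"tz":0,"rx":0,"ry":0,"rz":0},{"tx":0.07,"ty":0,"tz":0,"rx":0,"ry":0,"rz":0},{"tx":0.1,"ty":0,"tz":0,"rx":0,"ry":0,"rz":0},{"tx":0.12,"ty":0,"tz":0,"rx":0,"ry":0,"rz":0},{"tx":0.14,"ty":0,"tz":0,"rx":0,"ry":0,"rz":0}]'

```text
clock: 3.6
tcp_pos: [0.4464, -0.0176, 0.0961]
ee_rot: [0.0, 0.994, -0.107, 0.001]
wrist_force: [0.5, -0.2, -0.6]
finger_gap: 0.0501
grasp_force: 0.0
```

Emit:
drive_tool --series '[{"tx":0.015,"ty":0,"tz":0,"rx":0,"ry":0,"rz":0},{"tx":0.03,"ty":0,"tz":0,"rx":0,"ry":0,"rz":0},{"tx":0.045,"ty":0,"tz":0,"rx":0,"ry":0,"rz":0},{"tx":0.06,"ty":0,"tz":0,"rx":0,"ry":0,"rz":0},{"tx":0.075,"ty":0,"tz":0,"rx":0,"ry":0,"rz":0}]'

```text
clock: 4.02
tcp_pos: [0.4631, -0.0211, 0.0949]
ee_rot: [-0.0, 0.994, -0.106, -0.0]
wrist_force: [0.5, 1.0, 0.1]
finger_gap: 0.0498
grasp_force: 0.0
```

```bash
python3 -c "
from h import *
plan([.41,-.007,.093],-.211)
for c in ('scene','top'):
  pic(c,c+'2')
a=cv2.imread('pics/scene2.png')[140:290,170:330]; b=cv2.imread('pics/top2.png')[150:300,200:360]
cv2.imwrite('pics/c2.png',cv2.resize(np.hstack([a,b]),None,fx=2.4,fy=2.4))"
```

```text
t [-0.22  -0.01   0.008] r [-0.     0.    -0.002] clk 4.02 tcp [ 0.4631 -0.0211  0.0949] F [0.5 1.  0.1] j6 1.55 gap 0.05
```

View pics/c2.png

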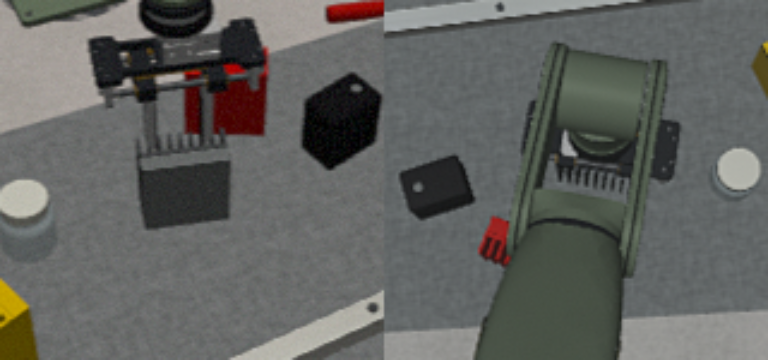

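Its base hasn't moved (bottom edge at crop (147,227)) and the fingertips are at the fins, so I keep pushing slowly.

Emit:
drive_tool --series '[{"tx":0.015,"ty":0,"tz":0,"rx":0,"ry":0,"rz":0},{"tx":0.03,"ty":0,"tz":0,"rx":0,"ry":0,"rz":0},{"tx":0.045,"ty":0,"tz":0,"rx":0,"ry":0,"rz":0},{"tx":0.06,"ty":0,"tz":0,"rx":0,"ry":0,"rz":0},{"tx":0.06,"ty":0,"tz":0,"rx":0,"ry":0,"rz":0}]'

```text
clock: 4.53
tcp_pos: [0.4785, -0.0245, 0.0951]
ee_rot: [0.0, 0.994, -0.107, 0.0]
wrist_force: [-0.2, -0.8, 0.2]
finger_gap: 0.05
grasp_force: 0.0
```

```bash
python3 -c "
from h import *
plan([.41,-.007,.093],-.211)
for c in ('scene','wrist'):
  pic(c,c+'3')
a=cv2.imread('pics/scene3.png')[140:290,170:330]; a=cv2.resize(a,None,fx=2.4,fy=2.4); b=cv2.resize(cv2.imread('pics/wrist3.png'),(400,300))
b=cv2.copyMakeBorder(b,0,60,0,0,0)
cv2.imwrite('pics/c3.png',np.hstack([a,b]))"
```

```text
t [-0.283 -0.01   0.008] r [ 0.    -0.001 -0.002] clk 4.53 tcp [ 0.4785 -0.0245  0.0951] F [-0.2 -0.8  0.2] j6 1.55 gap 0.05
```

View pics/c3.png

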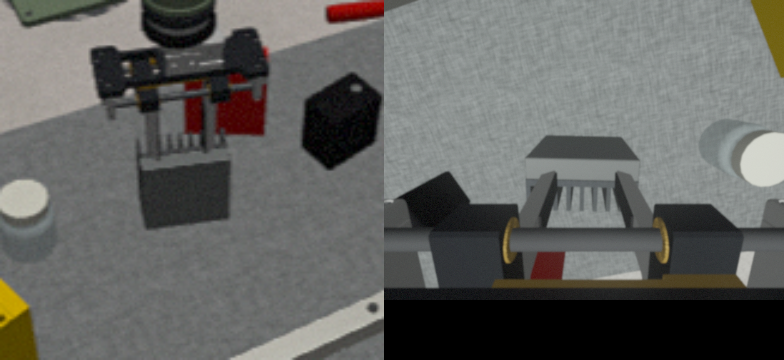

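In the wrist crop the open fingertips (545,178) and (625,178) have slipped into the fin gaps with no force, and the module hasn't moved. I'll back out, shut the fingers so they span more than a gap, and push again.

Emit:
drive_tool --series '[{"tx":-0.06,"ty":0,"tz":0,"rx":0,"ry":0,"rz":0},{"tx":-0.12,"ty":0,"tz":0,"rx":0,"ry":0,"rz":0},{"tx":-0.18,"ty":0,"tz":0,"rx":0,"ry":0,"rz":0},{"tx":-0.24,"ty":0,"tz":0,"rx":0,"ry":0,"rz":0},{"tx":-0.24,"ty":0,"tz":0,"rx":0,"ry":0,"rz":0}]'

```text
clock: 5.05
tcp_pos: [0.416, -0.0107, 0.0942]
ee_rot: [-0.0, 0.994, -0.106, -0.002]
wrist_force: [0.1, 0.3, -0.4]
finger_gap: 0.0494
grasp_force: 0.0
```

Emit:
drive_tool --series '[{"tx":0,"ty":0,"tz":0,"rx":0,"ry":0,"rz":0},{"tx":0,"ty":0,"tz":0,"rx":0,"ry":0,"rz":0},{"tx":0,"ty":0,"tz":0,"rx":0,"ry":0,"rz":0},{"tx":0,"ty":0,"tz":0,"rx":0,"ry":0,"rz":0},{"tx":0,"ty":0,"tz":0,"rx":0,"ry":0,"rz":0}]' --fingers -1

```text
clock: 5.47
tcp_pos: [0.4195, -0.0117, 0.095]
ee_rot: [0.0, 0.994, -0.107, 0.0]
wrist_force: [0.3, 0.7, 0.2]
finger_gap: 0.02
grasp_force: 0.0
```

Emit:
drive_tool --series '[{"tx":0,"ty":0,"tz":0,"rx":0,"ry":0,"rz":0},{"tx":0,"ty":0,"tz":0,"rx":0,"ry":0,"rz":0},{"tx":0,"ty":0,"tz":0,"rx":0,"ry":0,"rz":0}]'

```text
clock: 5.72
tcp_pos: [0.419, -0.0116, 0.0949]
ee_rot: [-0.0, 0.994, -0.107, -0.0]
wrist_force: [1.1, -0.2, -0.0]
finger_gap: 0.0011
grasp_force: 0.0
```

```bash
python3 -c "
from h import *
pic('wrist','w4')
im=cv2.imread('pics/w4.png')[130:400,100:460];cv2.imwrite('pics/w4c.png',cv2.resize(im,None,fx=2,fy=2))
plan([.442,-.0138,.093],-.211)"
```

```text
t [ 0.092 -0.011  0.008] r [-0.     0.    -0.002] clk 5.77 tcp [ 0.419  -0.0116  0.0949] F [ 0.5  0.8 -0.3] j6 1.55 gap 0.0
```

View pics/w4c.png

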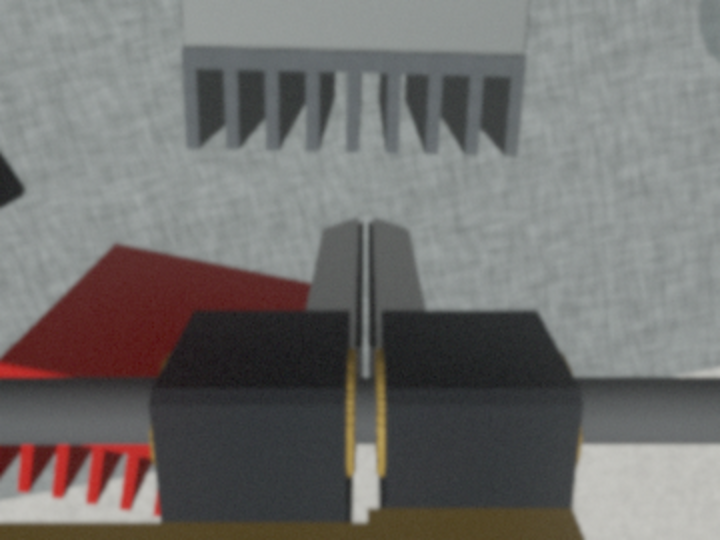

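The shut fingers (crop columns 325–412) span two gaps and face the middle fins (353, 393), and the module still stands square. I push again.

Emit:
drive_tool --series '[{"tx":0.03,"ty":-0.01,"tz":0,"rx":0,"ry":0,"rz":0},{"tx":0.06,"ty":-0.01,"tz":0,"rx":0,"ry":0,"rz":0},{"tx":0.08,"ty":-0.01,"tz":0,"rx":0,"ry":0,"rz":0},{"tx":0.1,"ty":-0.01,"tz":0,"rx":0,"ry":0,"rz":0},{"tx":0.12,"ty":-0.01,"tz":0,"rx":0,"ry":0,"rz":0}]'

```text
clock: 6.18
tcp_pos: [0.4495, -0.0156, 0.0949]
ee_rot: [0.0, 0.994, -0.106, 0.0]
wrist_force: [-0.0, -0.3, 0.4]
finger_gap: 0.0005
grasp_force: 0.0
```

Emit:
drive_tool --series '[{"tx":0.015,"ty":0,"tz":0,"rx":0,"ry":0,"rz":0},{"tx":0.03,"ty":0,"tz":0,"rx":0,"ry":0,"rz":0},{"tx":0.045,"ty":0,"tz":0,"rx":0,"ry":0,"rz":0},{"tx":0.06,"ty":0,"tz":0,"rx":0,"ry":0,"rz":0}]'

```text
clock: 6.52
tcp_pos: [0.4637, -0.0187, 0.0949]
ee_rot: [-0.0, 0.994, -0.107, -0.0]
wrist_force: [0.1, -0.3, 0.7]
finger_gap: 0.0005
grasp_force: 0.0
```

```bash
python3 -c "
from h import *
plan([.442,-.0138,.093],-.211)
for c in ('scene','wrist'):
  pic(c,c+'5')
a=cv2.imread('pics/scene5.png')[140:290,170:330]; a=cv2.resize(a,None,fx=2.4,fy=2.4); b=cv2.resize(cv2.imread('pics/wrist5.png'),(400,300))
b=cv2.copyMakeBorder(b,0,60,0,0,0)
cv2.imwrite('pics/c5.png',np.hstack([a,b]))"
```

```text
t [-0.089 -0.001  0.008] r [-0.     0.    -0.002] clk 6.52 tcp [ 0.4637 -0.0187  0.0949] F [ 0.1 -0.3  0.7] j6 1.56 gap 0.001
```

View pics/c5.png

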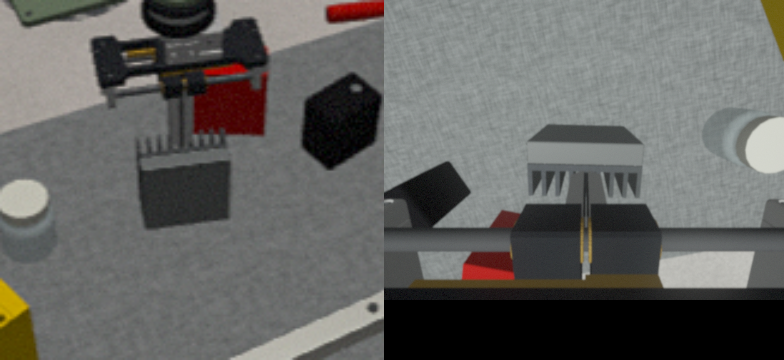

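```bash
python3 -c "
from h import *
s=monitor.sense(); t=np.array(s['tcp_pos']); a=-.211
R=np.array([[np.cos(a),-np.sin(a)],[np.sin(a),np.cos(a)]])
def P(X,Y,Z): return np.array([*(R@np.array([X,Y])/1000+[.474,-.0206]),Z/1000])
W=lambda p:(proj('wrist',p)/1.4+[384,0]).round(0); S=lambda p:((proj('scene',p)-[170,140])*2.4).round(0)
for n,p in (('backTopL',P(25,50,105)),('backTopR',P(25,-50,105)),('frontTopL',P(-25,50,105)),('frontTopR',P(-25,-50,105)),('backBotL',P(25,50,0)),('backBotR',P(25,-50,0)),('frontbotL',P(-25,50,0)),('tip',t-[0,0,.008]),('tipfront',t+[.008,0,-.008])):
  print(n,W(p),S(p))
print(np.array(eyes.camera_info('wrist')['world_from_camera']).round(3))
print('module',find('module','wrist'))
"
```

```text
backTopL [526. 141.] [231. 156.]
backTopR [645. 140.] [142. 169.]
frontTopL [530. 195.] [222. 124.]
frontTopR [641. 195.] [135. 136.]
backBotL [547. 123.] [229. 216.]
backBotR [624. 123.] [145. 229.]
frontbotL [549. 160.] [221. 184.]
tip [586. 172.] [181. 150.]
tipfront [584. 165.] [183. 155.]
[[-0.212  0.945  0.25   0.537]
 [-0.977 -0.205 -0.055 -0.035]
 [-0.001 -0.256  0.967  0.287]
 [ 0.     0.     0.     1.   ]]
module [(0.94, array([ 0.487, -0.023,  0.104])), (0.91, array([ 0.571, -0.258,  0.011])), (0.6, array([0.394, 0.102, 0.102]))]
```

The model projections match an upright, unmoved module, and there is still no contact force. I'll advance in small steps and watch the force.

Emit:
drive_tool --series '[{"tx":0.015,"ty":0,"tz":0,"rx":0,"ry":0,"rz":0},{"tx":0.03,"ty":0,"tz":0,"rx":0,"ry":0,"rz":0},{"tx":0.045,"ty":0,"tz":0,"rx":0,"ry":0,"rz":0},{"tx":0.06,"ty":0,"tz":0,"rx":0,"ry":0,"rz":0},{"tx":0.06,"ty":0,"tz":0,"rx":0,"ry":0,"rz":0}]'

```text
clock: 7.08
tcp_pos: [0.4791, -0.0221, 0.0952]
ee_rot: [0.0, 0.994, -0.107, 0.0]
wrist_force: [-0.8, 0.2, -0.6]
finger_gap: 0.0001
grasp_force: 0.0
```

```bash
python3 -c "
from h import *
plan([.442,-.0138,.093],-.211)
im=pic('wrist','w6'); print('module',find('module','wrist'))
cv2.imwrite('pics/w6c.png',cv2.resize(im[140:320,170:390,::-1],None,fx=3.3,fy=3.3,interpolation=cv2.INTER_CUBIC))
for Z in (0,105):
  for X in (-25,25): print(X,Z,(proj('wrist',np.array([.474+X/1000*.978,-.0206-X/1000*.209,Z/1000]))-[170,140])*3.3)
t=np.array(monitor.sense()['tcp_pos']);print('tip',(proj('wrist',t-[0,0,.008])-[170,140])*3.3)
"
```

```text
t [-0.152 -0.001  0.008] r [ 0.    -0.001 -0.002] clk 7.08 tcp [ 0.4791 -0.0221  0.0952] F [-0.8  0.2 -0.6] j6 1.56 gap 0.0
module [(0.94, array([ 0.578, -0.254,  0.015])), (0.91, array([ 0.488, -0.024,  0.106])), (0.66, array([0.395, 0.102, 0.087]))]
-25 0 [370.75358814 324.73307786]
25 0 [370.21765399 158.50496406]
-25 105 [370.28263953 506.50587114]
25 105 [369.42845401 263.70931011]
tip [371.51709284 334.23383644]
```

View pics/w6c.png

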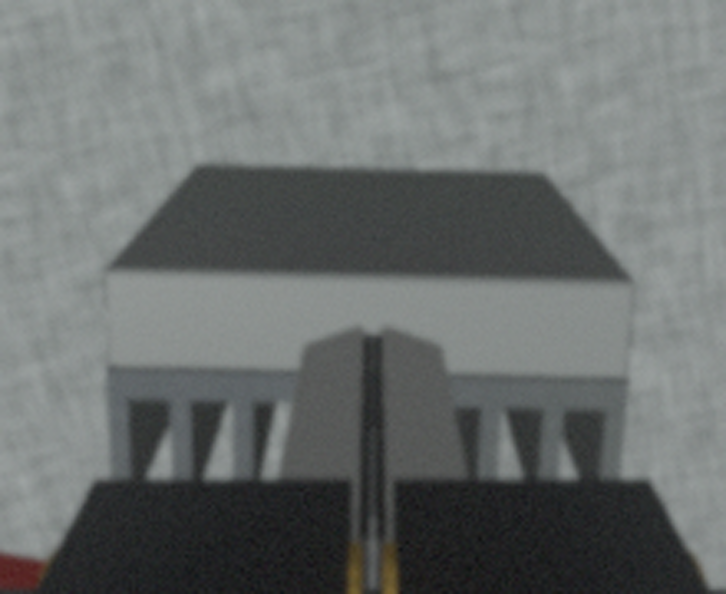

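The fingers are drawn over the plate's top (tip at row 330), so the tips are passing above the module. They are higher than the nose length suggests. I'll check the real tip height from the earlier scene picture, where the tips showed at raw (230,188) and (252,186).

```bash
python3 -c "
from h import *
t=np.array([.4061,-.0087,.0909]); a=-.211; y=np.array([-np.sin(a),np.cos(a),0])
for dz in (-.008,0,.008,.016,.024,.032):
  print(dz,proj('scene',t+[0,0,dz]+.03*y).round(1),proj('scene',t+[0,0,dz]-.03*y).round(1))
im=cv2.imread('pics/s1.png')
print('col', [tuple(im[r,251]) for r in range(176,198,2)])
print('col', [tuple(im[r,230]) for r in range(176,200,2)])
s=monitor.sense(); print({k:np.round(v,3) for k,v in s.items()})
"
```

```text
-0.008 [251.2 187.1] [230.  190.1]
0 [251.2 185.1] [230.  188.1]
0.008 [251.2 183.1] [229.9 186. ]
0.016 [251.1 181. ] [229.8 184. ]
0.024 [251.1 179. ] [229.7 182. ]
0.032 [251.1 176.9] [229.6 179.9]
col [(np.uint8(75), np.uint8(72), np.uint8(76)), (np.uint8(74), np.uint8(76), np.uint8(73)), (np.uint8(70), np.uint8(73), np.uint8(70)), (np.uint8(72), np.uint8(77), np.uint8(73)), (np.uint8(70), np.uint8(73), np.uint8(69)), (np.uint8(17), np.uint8(9), np.uint8(74)), (np.uint8(0), np.uint8(0), np.uint8(72)), (np.uint8(19), np.uint8(14), np.uint8(79)), (np.uint8(0), np.uint8(0), np.uint8(69)), (np.uint8(0), np.uint8(2), np.uint8(73)), (np.uint8(114), np.uint8(117), np.uint8(112))]
col [(np.uint8(60), np.uint8(63), np.uint8(61)), (np.uint8(61), np.uint8(64), np.uint8(61)), (np.uint8(67), np.uint8(71), np.uint8(69)), (np.uint8(65), np.uint8(68), np.uint8(70)), (np.uint8(73), np.uint8(71), np.uint8(71)), (np.uint8(68), np.uint8(71), np.uint8(69)), (np.uint8(101), np.uint8(96), np.uint8(98)), (np.uint8(111), np.uint8(112), np.uint8(113)), (np.uint8(110), np.uint8(114), np.uint8(112)), (np.uint8(108), np.uint8(109), np.uint8(110)), (np.uint8(106), np.uint8(112), np.uint8(106)), (np.uint8(96), np.uint8(95), np.uint8(95))]
{'clock': np.float64(7.183), 'joint_positions': array([-0.227,  0.11 ,  1.87 ,  0.   ,  1.162,  1.558]), 'qvel': array([ 0.   , -0.005,  0.007, -0.002,  0.001, -0.001]), 'joint_torque': array([-3.5000e-02, -2.9810e+01, -2.5247e+01,  1.4000e-02, -1.0000e-01,
        0.0000e+00]), 'tcp_pos': array([ 0.478, -0.022,  0.095]), 'ee_rot': array([-0.   ,  0.994, -0.107, -0.   ]), 'wrist_force': array([-0.323, -0.448, -0.077]), 'ft_torque': array([ 0.021, -0.041,  0.028]), 'grasp_force': np.float64(0.0), 'finger_gap': np.float64(0.0)}
```

The scene evidence puts the tips about level with the TCP or higher. I'll back off, go about 22 mm lower and push again.

Emit:
drive_tool --series '[{"tx":-0.06,"ty":0,"tz":0,"rx":0,"ry":0,"rz":0},{"tx":-0.12,"ty":0,"tz":0,"rx":0,"ry":0,"rz":0},{"tx":-0.19,"ty":0,"tz":0,"rx":0,"ry":0,"rz":0},{"tx":-0.26,"ty":0,"tz":0,"rx":0,"ry":0,"rz":0},{"tx":-0.26,"ty":0,"tz":0,"rx":0,"ry":0,"rz":0}]'

```text
clock: 7.6
tcp_pos: [0.4111, -0.007, 0.094]
ee_rot: [-0.0, 0.994, -0.106, -0.002]
wrist_force: [0.1, 0.0, -0.8]
finger_gap: 0.0008
grasp_force: 0.0
```

Emit:
drive_tool --series '[{"tx":0,"ty":0,"tz":0.03,"rx":0,"ry":0,"rz":0},{"tx":0,"ty":0,"tz":0.06,"rx":0,"ry":0,"rz":0},{"tx":0,"ty":0,"tz":0.09,"rx":0,"ry":0,"rz":0},{"tx":0,"ty":0,"tz":0.09,"rx":0,"ry":0,"rz":0}]'

```text
clock: 7.93
tcp_pos: [0.4136, -0.0079, 0.0705]
ee_rot: [-0.0, 0.994, -0.107, -0.002]
wrist_force: [-0.2, -0.6, 0.1]
finger_gap: 0.0005
grasp_force: 0.0
```

Emit:
drive_tool --series '[{"tx":0.02,"ty":0,"tz":0,"rx":0,"ry":0,"rz":0},{"tx":0.04,"ty":0,"tz":0,"rx":0,"ry":0,"rz":0},{"tx":0.06,"ty":0,"tz":0,"rx":0,"ry":0,"rz":0},{"tx":0.08,"ty":0,"tz":0,"rx":0,"ry":0,"rz":0},{"tx":0.1,"ty":0,"tz":0,"rx":0,"ry":0,"rz":0}]'

```text
clock: 8.35
tcp_pos: [0.4399, -0.0136, 0.0727]
ee_rot: [0.0, 0.994, -0.107, 0.0]
wrist_force: [-1.9, 0.4, 1.9]
finger_gap: 0.0008
grasp_force: 0.9
```

Emit:
drive_tool --series '[{"tx":0.012,"ty":0,"tz":0,"rx":0,"ry":0,"rz":0},{"tx":0.024,"ty":0,"tz":0,"rx":0,"ry":0,"rz":0},{"tx":0.036,"ty":0,"tz":0,"rx":0,"ry":0,"rz":0},{"tx":0.048,"ty":0,"tz":0,"rx":0,"ry":0,"rz":0}]'

```text
clock: 8.68
tcp_pos: [0.4508, -0.0158, 0.0724]
ee_rot: [-0.0, 0.994, -0.106, -0.0]
wrist_force: [-1.4, 0.9, 2.2]
finger_gap: 0.0005
grasp_force: 0.9
```

```bash
python3 -c "
from h import *
plan([.442,-.0138,.073],-.211)
pic('scene','s7'); pic('wrist','w7'); print(find('module','scene'),find('module','wrist'))
a=cv2.imread('pics/s7.png').astype(int);b=cv2.imread('pics/scene0.png').astype(int)
d=abs(a-b).sum(2)>60
print('back face changed px rows/cols:',d[212:245,222:272].sum(), [int(x) for x in d[205:245,222:272].sum(1)])
"
```

```text
t [-0.036 -0.001 -0.002] r [ 0.     0.    -0.001] clk 8.68 tcp [ 0.4508 -0.0158  0.0724] F [-1.4  0.9  2.2] j6 1.56 gap 0.001
[(0.9, array([0.387, 0.073, 0.044])), (0.8, array([ 0.594, -0.288,  0.088])), (0.69, array([ 0.497, -0.034,  0.082]))] [(0.94, array([0.392, 0.098, 0.089])), (0.63, array([ 0.49 , -0.023,  0.106]))]
back face changed px rows/cols: 69 [28, 25, 26, 28, 26, 33, 35, 28, 20, 12, 4, 1, 0, 0, 1, 0, 1, 0, 1, 0, 1, 0, 0, 0, 0, 0, 0, 0, 0, 0, 0, 0, 0, 0, 0, 0, 0, 0, 0, 0]
```

Contact now, with about 2 N against the tool. The base rows are unchanged and the top is moving, so it's tipping. I keep going.

Emit:
drive_tool --series '[{"tx":0.015,"ty":0,"tz":0,"rx":0,"ry":0,"rz":0},{"tx":0.03,"ty":0,"tz":0,"rx":0,"ry":0,"rz":0},{"tx":0.045,"ty":0,"tz":0,"rx":0,"ry":0,"rz":0},{"tx":0.06,"ty":0,"tz":0,"rx":0,"ry":0,"rz":0},{"tx":0.075,"ty":0,"tz":0,"rx":0,"ry":0,"rz":0}]'

```text
clock: 9.3
tcp_pos: [0.47, -0.0201, 0.0726]
ee_rot: [0.0, 0.994, -0.107, 0.001]
wrist_force: [-0.6, 0.2, 0.4]
finger_gap: 0.0006
grasp_force: 0.0
```

Emit:
drive_tool --series '[{"tx":0.015,"ty":0,"tz":0,"rx":0,"ry":0,"rz":0},{"tx":0.03,"ty":0,"tz":0,"rx":0,"ry":0,"rz":0},{"tx":0.045,"ty":0,"tz":0,"rx":0,"ry":0,"rz":0},{"tx":0.06,"ty":0,"tz":0,"rx":0,"ry":0,"rz":0},{"tx":0.075,"ty":0,"tz":0,"rx":0,"ry":0,"rz":0}]'

```text
clock: 9.72
tcp_pos: [0.4878, -0.0239, 0.0724]
ee_rot: [0.0, 0.994, -0.107, 0.0]
wrist_force: [0.4, 0.4, -0.4]
finger_gap: 0.0004
grasp_force: 0.0
```

```bash
python3 -c "
from h import *
plan([.442,-.0138,.073],-.211)
pic('scene','s8'); pic('wrist','w8'); print(find('module','scene'),find('module','wrist'))
"
```

```text
t [-0.188 -0.001 -0.002] r [-0.    -0.    -0.002] clk 9.72 tcp [ 0.4878 -0.0239  0.0724] F [ 0.4  0.4 -0.4] j6 1.56 gap 0.0
[(0.89, array([ 0.595, -0.288,  0.091])), (0.77, array([0.385, 0.08 , 0.024])), (0.57, array([ 0.565, -0.045,  0.031]))] [(0.83, array([ 0.593, -0.251,  0.009])), (0.67, array([0.391, 0.102, 0.055])), (0.59, array([ 0.556, -0.035,  0.037]))]
```

The module has fallen onto its back, centred near (0.556,-0.037). I'll back off, open the fingers to about 60 mm and go down behind its rear end.

Emit:
drive_tool --series '[{"tx":-0.04,"ty":0,"tz":0,"rx":0,"ry":0,"rz":0},{"tx":-0.08,"ty":0,"tz":0,"rx":0,"ry":0,"rz":0},{"tx":-0.12,"ty":0,"tz":0,"rx":0,"ry":0,"rz":0},{"tx":-0.12,"ty":0,"tz":0,"rx":0,"ry":0,"rz":0},{"tx":-0.12,"ty":0,"tz":0,"rx":0,"ry":0,"rz":0}]' --fingers 0.28

```text
clock: 10.33
tcp_pos: [0.457, -0.0172, 0.0724]
ee_rot: [-0.0, 0.994, -0.106, -0.0]
wrist_force: [-0.0, -0.1, -0.0]
finger_gap: 0.0303
grasp_force: 0.0
```

Emit:
drive_tool --series '[{"tx":0,"ty":0,"tz":0.04,"rx":0,"ry":0,"rz":0},{"tx":0,"ty":0,"tz":0.08,"rx":0,"ry":0,"rz":0},{"tx":0,"ty":0,"tz":0.12,"rx":0,"ry":0,"rz":0},{"tx":0,"ty":0,"tz":0.16,"rx":0,"ry":0,"rz":0},{"tx":0,"ty":0,"tz":0.16,"rx":0,"ry":0,"rz":0}]'

```text
clock: 10.75
tcp_pos: [0.4555, -0.017, 0.0294]
ee_rot: [-0.0, 0.994, -0.107, -0.003]
wrist_force: [-1.2, 0.4, -0.6]
finger_gap: 0.0596
grasp_force: 0.0
```

```bash
python3 -c "
from h import *
plan([.459,-.0174,.02],-.211)
b=pic('wrist','w9'); a=pic('scene','s9')[140:290,170:330]
a=cv2.resize(a,None,fx=2.4,fy=2.4); b=cv2.copyMakeBorder(cv2.resize(b,(400,300)),0,60,0,0,0)
cv2.imwrite('pics/c9.png',np.hstack([a,b])[:,:,::-1])
print(find('module','scene'),find('module','wrist'),find('top_corner_left','scene'))
t=np.array(monitor.sense()['tcp_pos']);y=np.array([.209,.978,0])
for dz in(-.008,0,.008,.016): print(dz,[(proj('scene',t+[0,0,dz]+k*y)-[170,140])*2.4 for k in(.035,-.035)])
"
```

```text
t [ 0.014 -0.001  0.038] r [-0.     0.004 -0.002] clk 10.75 tcp [ 0.4555 -0.017   0.0294] F [-1.2  0.4 -0.6] j6 1.56 gap 0.06
[(0.92, array([ 0.596, -0.286,  0.093])), (0.91, array([ 0.564, -0.05 ,  0.025])), (0.57, array([0.386, 0.093, 0.036])), (0.35, array([ 0.469, -0.207,  0.061]))] [(0.96, array([ 0.556, -0.036,  0.042])), (0.94, array([0.37 , 0.045, 0.04 ]))] [(0.74, array([ 0.593, -0.287,  0.09 ])), (0.57, array([ 0.567, -0.047,  0.03 ])), (0.54, array([0.385, 0.093, 0.041]))]
-0.008 [array([209.71561619, 178.42392767]), array([151.01989457, 187.21988588])]
0 [array([209.75811592, 173.93266567]), array([150.81612251, 182.73261944])]
0.008 [array([209.80097162, 169.40378563]), array([150.61063111, 178.20749148])]
0.016 [array([209.84418779, 164.83681295]), array([150.40339852, 173.64402079])]
```

View pics/c9.png

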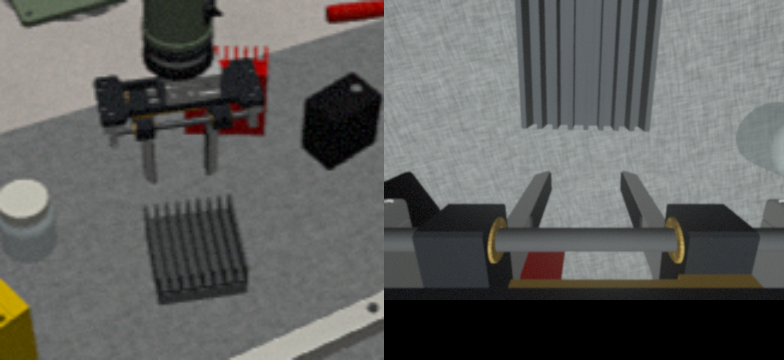

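The module lies fins up (scene crop (195,250)), with the fingertips behind it at (150,182) and (211,175). I lower to about 16 mm and approach to contact.

Emit:
drive_tool --series '[{"tx":0,"ty":0,"tz":0.02,"rx":0,"ry":0,"rz":0},{"tx":0,"ty":0,"tz":0.04,"rx":0,"ry":0,"rz":0},{"tx":0,"ty":0,"tz":0.05,"rx":0,"ry":0,"rz":0},{"tx":0,"ty":0,"tz":0.05,"rx":0,"ry":0,"rz":0}]'

```text
clock: 11.33
tcp_pos: [0.4572, -0.0173, 0.0191]
ee_rot: [-0.0, 0.994, -0.107, -0.001]
wrist_force: [-0.4, 0.0, 1.0]
finger_gap: 0.06
grasp_force: 0.0
```

Emit:
drive_tool --series '[{"tx":0.03,"ty":0,"tz":0,"rx":0,"ry":0,"rz":0},{"tx":0.06,"ty":0,"tz":0,"rx":0,"ry":0,"rz":0},{"tx":0.09,"ty":0,"tz":0,"rx":0,"ry":0,"rz":0},{"tx":0.11,"ty":0,"tz":0,"rx":0,"ry":0,"rz":0},{"tx":0.12,"ty":0,"tz":0,"rx":0,"ry":0,"rz":0}]'

```text
clock: 11.75
tcp_pos: [0.4891, -0.0243, 0.0203]
ee_rot: [0.0, 0.994, -0.107, 0.001]
wrist_force: [-0.3, -0.7, 0.5]
finger_gap: 0.0598
grasp_force: 0.0
```

Emit:
drive_tool --series '[{"tx":0.01,"ty":0,"tz":0,"rx":0,"ry":0,"rz":0},{"tx":0.02,"ty":0,"tz":0,"rx":0,"ry":0,"rz":0},{"tx":0.03,"ty":0,"tz":0,"rx":0,"ry":0,"rz":0},{"tx":0.04,"ty":0,"tz":0,"rx":0,"ry":0,"rz":0}]'

```text
clock: 12.08
tcp_pos: [0.4954, -0.0256, 0.0193]
ee_rot: [-0.0, 0.994, -0.106, -0.002]
wrist_force: [-3.8, 1.1, 1.5]
finger_gap: 0.0602
grasp_force: 2.1
```

```bash
python3 -c "
from h import *
plan([.545,-.03,.016],.067)"
```

```text
t [ 0.198 -0.025  0.012] r [-0.     0.002 -0.178] clk 12.08 tcp [ 0.4954 -0.0256  0.0193] F [-3.8  1.1  1.5] j6 1.56 gap 0.06
```

Contact, with about 4 N of sliding force. Now I push and turn together towards the bar's heading.

Emit:
drive_tool --series '[{"tx":0.02,"ty":-0.002,"tz":0,"rx":0,"ry":0,"rz":-0.018},{"tx":0.04,"ty":-0.004,"tz":0,"rx":0,"ry":0,"rz":-0.036},{"tx":0.06,"ty":-0.006,"tz":0,"rx":0,"ry":0,"rz":-0.054},{"tx":0.08,"ty":-0.008,"tz":0,"rx":0,"ry":0,"rz":-0.072},{"tx":0.1,"ty":-0.01,"tz":0,"rx":0,"ry":0,"rz":-0.09}]'

```text
clock: 12.5
tcp_pos: [0.5215, -0.0289, 0.0193]
ee_rot: [0.0, 0.999, -0.035, -0.001]
wrist_force: [-2.8, -0.3, 0.1]
finger_gap: 0.0604
grasp_force: 1.5
```

```bash
python3 -c "
from h import *
plan([.545,-.03,.018],.067)"
```

```text
t [ 0.094 -0.002  0.005] r [ 0.     0.001 -0.088] clk 12.5 tcp [ 0.5215 -0.0289  0.0193] F [-2.8 -0.3  0.1] j6 1.42 gap 0.06
```

Emit:
drive_tool --series '[{"tx":0.02,"ty":0,"tz":0,"rx":0,"ry":0,"rz":-0.018},{"tx":0.04,"ty":0,"tz":0,"rx":0,"ry":0,"rz":-0.036},{"tx":0.06,"ty":0,"tz":0,"rx":0,"ry":0,"rz":-0.054},{"tx":0.08,"ty":0,"tz":0,"rx":0,"ry":0,"rz":-0.072},{"tx":0.1,"ty":0,"tz":0,"rx":0,"ry":0,"rz":-0.088}]'

```text
clock: 12.92
tcp_pos: [0.5465, -0.0308, 0.0194]
ee_rot: [0.0, 0.999, 0.034, -0.001]
wrist_force: [-2.6, -1.4, -0.5]
finger_gap: 0.0604
grasp_force: 1.5
```

Emit:
drive_tool --series '[{"tx":0.02,"ty":0,"tz":0,"rx":0,"ry":0,"rz":0},{"tx":0.04,"ty":0,"tz":0,"rx":0,"ry":0,"rz":0},{"tx":0.06,"ty":0,"tz":0,"rx":0,"ry":0,"rz":0},{"tx":0.06,"ty":0,"tz":0,"rx":0,"ry":0,"rz":0}]'

```text
clock: 13.25
tcp_pos: [0.5636, -0.0295, 0.0201]
ee_rot: [0.0, 0.999, 0.033, 0.001]
wrist_force: [-0.7, 0.0, -0.9]
finger_gap: 0.0605
grasp_force: 0.2
```

```bash
cat > lead.py <<'E'
from h import *
# lying module silhouette in scene + top, leading end corners
for cam in('scene','wrist'):
    eyes.read_camera(cam); print(cam,find('module',cam),find('top_corner_left',cam)[:2])
im=pic('top','t_now')
plan([.588,-.034,.018],.067)
E
python3 lead.py
```

```text
scene [(0.93, array([ 0.599, -0.289,  0.09 ])), (0.75, array([ 0.641, -0.032,  0.038])), (0.69, array([0.396, 0.105, 0.084]))] [(0.66, array([ 0.473, -0.206,  0.058])), (0.58, array([ 0.642, -0.032,  0.045]))]
wrist [(0.65, array([ 0.633, -0.026,  0.038]))] [(0.68, array([ 0.633, -0.023,  0.043]))]
t [0.1   0.024 0.01 ] r [ 0.    -0.001 -0.001] clk 13.6 tcp [ 0.5626 -0.0297  0.0204] F [-0.1  0.5 -0.5] j6 1.3 gap 0.06
```

Emit:
drive_tool --series '[{"tx":0.016,"ty":0,"tz":0,"rx":0,"ry":0,"rz":0},{"tx":0.032,"ty":0,"tz":0,"rx":0,"ry":0,"rz":0},{"tx":0.048,"ty":0,"tz":0,"rx":0,"ry":0,"rz":0},{"tx":0.064,"ty":0,"tz":0,"rx":0,"ry":0,"rz":0},{"tx":0.08,"ty":0,"tz":0,"rx":0,"ry":0,"rz":0}]'

```text
clock: 14.02
tcp_pos: [0.5798, -0.0282, 0.0198]
ee_rot: [-0.0, 0.999, 0.033, -0.003]
wrist_force: [-6.9, 0.6, 5.2]
finger_gap: 0.0602
grasp_force: 3.1
```

Emit:
drive_tool --series '[{"tx":0.006,"ty":0,"tz":0,"rx":0,"ry":0,"rz":0},{"tx":0.012,"ty":0,"tz":0,"rx":0,"ry":0,"rz":0},{"tx":0.012,"ty":0,"tz":0,"rx":0,"ry":0,"rz":0}]'

```text
clock: 14.27
tcp_pos: [0.5837, -0.028, 0.0198]
ee_rot: [-0.0, 0.999, 0.033, -0.002]
wrist_force: [-4.5, 0.1, 4.0]
finger_gap: 0.0604
grasp_force: 2.5
```

Emit:
drive_tool --series '[{"tx":0.006,"ty":0,"tz":0,"rx":0,"ry":0,"rz":0},{"tx":0.012,"ty":0,"tz":0,"rx":0,"ry":0,"rz":0},{"tx":0.012,"ty":0,"tz":0,"rx":0,"ry":0,"rz":0}]'

```text
clock: 14.52
tcp_pos: [0.584, -0.028, 0.0196]
ee_rot: [-0.0, 0.999, 0.033, -0.005]
wrist_force: [-10.5, -1.1, 8.4]
finger_gap: 0.06
grasp_force: 5.5
```

The tool has stalled at 0.584 with rising force, so the module has met the bar. I press a little more to square it, then back off and check.

Emit:
drive_tool --series '[{"tx":0.006,"ty":0,"tz":0,"rx":0,"ry":0,"rz":0},{"tx":0.012,"ty":0,"tz":0,"rx":0,"ry":0,"rz":0},{"tx":0.012,"ty":0,"tz":0,"rx":0,"ry":0,"rz":0}]'

```text
clock: 14.77
tcp_pos: [0.5839, -0.0279, 0.0194]
ee_rot: [-0.0, 0.999, 0.033, -0.008]
wrist_force: [-17.0, -2.3, 14.1]
finger_gap: 0.0601
grasp_force: 8.9
```

Emit:
drive_tool --series '[{"tx":0.006,"ty":0,"tz":0,"rx":0,"ry":0,"rz":0},{"tx":0.012,"ty":0,"tz":0,"rx":0,"ry":0,"rz":0},{"tx":0.012,"ty":0,"tz":0,"rx":0,"ry":0,"rz":0}]'

```text
clock: 15.02
tcp_pos: [0.5838, -0.0279, 0.0194]
ee_rot: [-0.0, 0.999, 0.034, -0.011]
wrist_force: [-25.1, -3.2, 21.4]
finger_gap: 0.0601
grasp_force: 12.6
```

```bash
python3 -c "
from h import *
print(monitor.sense()['ft_torque'],monitor.sense()['wrist_force'])
for n in('scene','wrist'): pic(n,n+'_end')
for r in eyes.trace('module','scene')[:4]:
  m=r['pixels'];v,u=np.nonzero(m);q=ray('scene',u.mean(),v.mean(),.025)
  print(r['conf'],q.round(3),m.sum())
"
```

```text
[-0.58911143  4.37170525 -0.07775161] [-25.05017757  -3.24284629  21.36558556]
0.78 [ 0.551 -0.283  0.025] 1572
0.74 [ 0.643 -0.026  0.025] 1570
0.37 [0.38  0.124 0.025] 51
```

Emit:
drive_tool --series '[{"tx":-0.02,"ty":0,"tz":0,"rx":0,"ry":0,"rz":0},{"tx":-0.04,"ty":0,"tz":0,"rx":0,"ry":0,"rz":0},{"tx":-0.08,"ty":0,"tz":0,"rx":0,"ry":0,"rz":0},{"tx":-0.14,"ty":0,"tz":0,"rx":0,"ry":0,"rz":0},{"tx":-0.2,"ty":0,"tz":0,"rx":0,"ry":0,"rz":0}]'

```text
clock: 15.58
tcp_pos: [0.5453, -0.0309, 0.0204]
ee_rot: [0.0, 0.999, 0.033, 0.002]
wrist_force: [0.5, 0.5, 0.4]
finger_gap: 0.06
grasp_force: 0.0
```

Emit:
drive_tool --series '[{"tx":0,"ty":0,"tz":-0.1,"rx":0,"ry":0,"rz":0},{"tx":0,"ty":0,"tz":-0.2,"rx":0,"ry":0,"rz":0},{"tx":0,"ty":0,"tz":-0.3,"rx":0,"ry":0,"rz":0},{"tx":0,"ty":0,"tz":-0.4,"rx":0,"ry":0,"rz":0},{"tx":0,"ty":0,"tz":-0.4,"rx":0,"ry":0,"rz":0}]'

```text
clock: 16.0
tcp_pos: [0.5498, -0.0317, 0.1263]
ee_rot: [0.001, 0.999, 0.033, 0.007]
wrist_force: [0.5, -0.1, 1.4]
finger_gap: 0.0598
grasp_force: 0.0
```

```bash
python3 -c "
from h import *
a=pic('scene','s_end'); b=pic('wrist','w_end'); s=monitor.sense(); print(s['clock'],s['tcp_pos'],s['wrist_force'])
a=cv2.resize(a[200:320,190:350],(400,300),interpolation=cv2.INTER_CUBIC); b=cv2.resize(b,(400,300))
cv2.imwrite('pics/end.png',np.hstack([a,b])[:,:,::-1])
# bar face lines in the wrist picture (crop px), z=0.03 edge
for y in (.02,-.03,-.08):
  x=.6975-.0674*(y-.004); print(y,(proj('wrist',np.array([x,y,.03]))/1.4+[400,0]).round(),(proj('scene',np.array([x,y,.03]))-[190,200])*2.5)
for q in ('adapter','jar','flux_pot','pen_cup','screwdriver','solder_spool','circuit_board'): print(q,find(q,'scene')[:1])
"
```

```text
16.1 [ 0.54589828 -0.0310363   0.12129255] [-0.17543646 -0.08215177  0.0446926 ]
0.02 [566.  21.] [262.19589793 188.05902839]
-0.03 [610.  21.] [219.14690602 207.11393688]
-0.08 [653.  21.] [174.99841953 226.65551805]
adapter [(0.93, array([0.475, 0.181, 0.063]))]
jar [(0.69, array([ 0.469, -0.206,  0.057]))]
flux_pot [(0.89, array([0.465, 0.45 , 0.04 ]))]
pen_cup [(0.89, array([0.679, 0.459, 0.067]))]
screwdriver [(0.64, array([0.27 , 0.332, 0.015]))]
solder_spool [(0.66, array([ 0.481, -0.457,  0.035]))]
circuit_board [(0.7, array([ 0.639, -0.465,  0.006]))]
```

View pics/end.png

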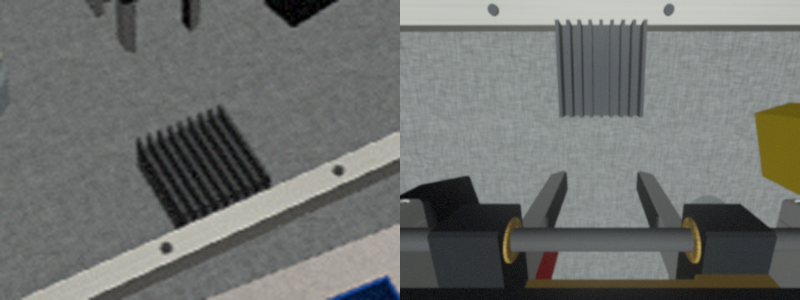

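Both views show the module fins up. Its leading end is square against the bar, at wrist crop row 21 from column 557 to 646, and at scene crop (180,225)–(270,180). The other parts I re-measured haven't moved and the robot touches nothing, so I hand the job in.

```bash
python3 -c "
from h import *
print(manip.job_done())"
```

```text
the job is handed in; nothing more can be done
None
```

The module was tipped onto its back by pushing only, fins up, and slid until its leading end looked flush against the stop bar in both camera views; I handed the job in at about 16 s of the 64 s limit.

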